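Find where the plate guide nips the feeler blade

ROBOT

A 7-joint arm with a two-finger parallel gripper is mounted at the origin on the work surface. World frame = base frame: x ahead of the robot, y to its left, z up, the work surface at z = 0. Lengths are in m, angles in rad, forces in N, time in s.
With the tool pointing down it reaches from about 0.4 to 0.85 m from the base axis. Payload 4.5 kg.
Tool frame: the origin (TCP) lies where the fingers leave the gripper's body, on its centre line; the fingertips stand 64 mm ahead of it and the grasp point (between the pads) lies 45 mm ahead of it; z points along the fingers, y is the line along which they close (so a half turn about z gives the same grasp; the last joint's range is limited). The gripper opens to 88 mm and grips with 3 to 60 N. Pads are 18 mm wide; open, the fingers measure 123 mm over their backs; the gripper's body (75 mm by 187 mm) begins 45 mm behind the grasp point.
Start: joints at [1.141, 0.689, -0.195, 1.565, 0.157, 0.902, -0.215], TCP at [0.28, -0.559, 0.303] pointing down, gripper open.
Joint ranges: [-3.01, 3.01], [-0.46, 2.08], [-1.47, 1.51], [0.13, 2.56], [-1, 4.14], [0.04, 2.09], [-2.66, 2.66]. Speed limits (rad/s): [2.57, 2.57, 3.14, 3.14, 3.14, 3.14, 3.14].

INTERFACE

Orientations are given as a unit quaternion [x, y, z, w].
In Python, from plant import r gives the robot as it stands.
- The arm moves only by the tool play_rows, never from a script. Its arguments are lists of equal length, an entry for each row: "translation": the shift along the tool's x, y, z in m, a list of three; "delta_rot": the turn, a rotation vector about the tool's x, y, z in degrees, a list of three; "grip": the opening, from -1 (shut) to 1 (fully open). In form: {"translation": [[x, y, z], ...], "delta_rot": [[rx, ry, rz], ...], "grip": [grip, ...]}. A call has 1 to 20 rows; each row shifts and turns the commanded pose from where the row before left it, along the tool's axes as they then stand; what a row does not reach is not made up. A row lasts 1/8 s, in which the tool goes at most 62.5 mm and 10.7 degrees, less where a joint would pass 70% of its speed; a pose out of reach is approached as far as the arm can. A call with a gripper value outside its range is refused whole. The fingers move at their own pace and stop on an object; "squeeze" is the grip in N (left out, the last holds). Time passes only in rows, so rows that do not move let the fingers close. It gives the time, the measured TCP pose, the force, the opening and the grip force at its end, in the units of the state.
- r.get_state(): the state, without advancing time (a new reading comes with each control period).
- r.snapshot(name): name is "scene" or "top"; returns the picture (480x640x3 uint8, blue, green, red); there is no depth.
- r.get_calibration(name): a dict with "intrinsics" (3x3 intrinsics, pixels), "eye" and "rotation" of the camera in the world. Camera axes: x right, y up, looking along -z (the intrinsics and any distortion apply to the point x, -y, -z); pixel columns grow to the right and rows downward; lengths in m; the calibration is good to about 2 mm. A picture is of the moment at which its call begins. get_calibration takes no time and is no camera call.
- r.finish_job(): hands the job in; it is judged then, once.
Trained networks look in the newest picture that a camera, given by its name, has taken for a name from the list of things; names that differ only in an ending like _2 or _b are one class to them, and where a whole thing is asked for, a point or a joint stands for the part that bears it (a point fixed in the world has none). Each returns a list of dicts, best first, with "confidence" (0 to 1); they miss things now and then, are a little off and sometimes report something else, mostly with a low value. They report only what shows in the picture. A call takes as long as a camera call. They do not tell look-alikes from the thing itself.
- r.look_for(camera, target): "point" ([x, y, z] in m, in world coordinates, good to about 4 mm: the middle of the surface that is visible of it).
- r.silhouettes(camera, target): "pixels" (480x640 bool, what is visible of it).
The state is a dict: "clock": time; "q": joint angles; "qd": joint speeds; "joint_torque": joint torques, N m; "tool_pos": TCP position; "eef_rot": TCP orientation; "contact_force": force on the tool from outside, world axes, zero at the start; "moment": the same for the moment, N m; "opening": opening from 0.0 (shut) to 1.0 (fully open); "finger_force": force on a finger pad.
Only numpy, scipy, OpenCV 4.12 (cv2) and the standard library are available. Lean on these libraries where they do the work, as an engineer would, in place of code of your own. Each camera call takes 0.05 s, during which the arm holds its last target. There are 200 camera calls.

TASK

The engraver's plate guide narrows along its length. Take the thin feeler blade out of its wooden stand, lower it upright into the wide open end of the guide's gap, and slide it along towards the narrow end until you feel it drag, nipped lightly between the two rails. Let go and leave it standing there on the bed as the mark, neither loose nor jammed: never force it, and leave the other things on the bench alone.

Things in the scene. Friction and masses are not known exactly. Their poses are not given: they have to be found in the camera images.
- blade: The feeler blade: steel leaf 40 long (its x) x 8 thick (y) x 42 mm high, under a black grip 36 (x) x 14 (y) x 40 mm (82 mm high in all, about 0.12 kg). Starts upright in the stand's slot; lift it 35 mm to clear. Origin: centre of the leaf's underside, z up. Take the grip across its 14 or its 36 mm, 44 to 80 mm above the origin. Either end may lead.
- stand: Fixed dark wooden block, 90 (x) x 56 (y) x 36 mm high, with a slot along its x, 44 x 10.4 mm and 28 mm deep, that holds the blade. Origin: centre of its underside.
- guide: The plate guide, fixed: aluminium bed 200 (its x) x 125 (y from -35 to 90) x 12 mm with two steel rails up to 36 mm above the bench. Origin: underside, at the wide open end, straight below the fixed rail's inner face. x runs along that face from the wide end (0) to the narrow end (200 mm), y across the gap to the sprung rail, z up; bed top at z = 12 mm.
- fence: The fixed rail: straight steel bar on the bed, inner face in the plane y = 0 (y -16 to 0, z 12 to 36 mm; same origin and axes as guide). A good nip is a force of 4 to 14 N between blade and this rail after letting go, best 8 N; 25 N is forcing it. Steel friction is about 0.6 (0.5 to 0.7), so the drag along the gap is about 1.2 x the nip when the blade bears on both rails.
- mouth (a point): Point on the bed's top in the wide end of the gap, 30 mm in and 7 mm from the fixed rail: a good place to lower the blade's middle. Axes as guide. The gap here is at least 17 mm.
- sprung (a point): Nominal middle of the sprung rail's inner face (x 100, y 12.8, z 24 mm of the guide). The face closes in by 0.10 mm per mm of x. Its true setting is shifted across by an unknown amount, up to 2.5 mm either way: this point does not show it. So a leaf on the fixed rail first touches with its leading end at x = 123 to 173 mm. It yields along y only, 8 N per mm, so 0.8 N of nip per mm slid on.
- thick_blade: Bystander: a like blade with a 12 mm leaf, lying flat on the bench. Origin: middle of the leaf's free edge.
- graver: Bystander: hand tool with a handle, 150 mm long, lying.
- blank: Bystander: brass plate 70 x 45 x 6 mm, flat.
- jar: Bystander: jar 48 mm across, 60 mm high.
- split_ring: Bystander: flat steel ring 36 mm across, 5 mm high.
- ball_vise: Bystander: heavy round dark steel vise block, 110 mm across, 90 mm high.
- cup: Bystander: white cup 70 mm across, 90 mm high.
Things that resemble listed ones, but are neither listed nor needed, are in the scene too. What is shaped like the blade but turquoise is not meant.

How it is judged:
By the outcome, as a careful person would: the job done as asked, in the order asked, and still so for the second after the job is handed in, with the robot touching nothing.
It also fails if it takes over 54 s, if anything falls off the work surface, if the arm or the gripper's body presses on something with over 40 N, if the wrist force passes 120 N, or if a joint passes its speed limit or range.

## Working session

There is one attempt and no reset: what is moved stays moved. The work goes in short steps, Python scripts to look and compute and a tool call to move; the robot and the scene stay as the last step left them, time stands still between calls to the robot, and variables do not carry over. Pictures are saved under pics/ and viewed, at most 10 in all, crops included, and the job is handed in when it is done.

Besides the shell and the picture viewer there is one more tool, called after ">>>" by a JSON object that holds its "name" and its "arguments". play_rows: Moves the arm, as the interface text tells. Its arguments: {"type":"object","properties":{"translation":{"type":"array","items":{"type":"array","items":{"type":"number"}}},"delta_rot":{"type":"array","items":{"type":"array","items":{"type":"number"}}},"grip":{"type":"array","items":{"type":"number"}},"squeeze":{"type":"number"}},"required":["translation","delta_rot","grip"]}

```bash
mkdir -p pics; ls; python3 - <<'E'
from plant import r
import cv2,numpy as np
for c in ("scene","top"):
    im=r.snapshot(c); cv2.imwrite(f"pics/{c}0.png",im)
    k=r.get_calibration(c); print(c,np.round(k["intrinsics"],1).tolist(),np.round(k["eye"],4).tolist(),np.round(k["rotation"],4).tolist(),[x for x in k])
    for t in ("blade","stand","guide","fence","thick_blade"):
        print(t,[(np.round(d["point"],3).tolist(),round(d["confidence"],2)) for d in r.look_for(c,t)][:4])
s=r.get_state();print(s)
E
```

```text
pics
scene [[487.9, 0.0, 326.2], [0.0, 487.9, 238.6], [0.0, 0.0, 1.0]] [1.0923, 0.2183, 0.8579] [0.1783, 0.2693, 0.7902, 0.5209] ['intrinsics', 'eye', 'rotation']
blade [([0.48, 0.259, 0.058], 0.97), ([0.619, 0.383, 0.056], 0.87), ([0.53, 0.35, 0.089], 0.83)]
stand [([0.527, 0.344, 0.037], 0.76), ([0.592, -0.072, 0.012], 0.49)]
guide [([0.594, -0.072, 0.014], 0.69)]
fence [([0.61, -0.083, 0.034], 0.75)]
thick_blade [([0.343, 0.152, 0.015], 0.93), ([0.566, -0.385, 0.064], 0.48)]
top [[468.9, 0.0, 322.5], [0.0, 468.9, 236.1], [0.0, 0.0, 1.0]] [0.3348, -0.0511, 0.9949] [0.0857, -0.0734, -0.6642, 0.739] ['intrinsics', 'eye', 'rotation']
blade [([0.472, 0.255, 0.063], 0.79), ([0.509, 0.343, 0.077], 0.67), ([0.616, 0.378, 0.06], 0.56)]
stand [([0.5, 0.337, 0.035], 0.78)]
guide [([0.567, -0.086, 0.012], 0.56)]
fence [([0.597, -0.093, 0.038], 0.7)]
thick_blade [([0.335, 0.153, 0.012], 0.56), ([0.573, -0.086, 0.009], 0.36)]
{'clock': 0.6, 'q': array([ 1.14082902,  0.68908855, -0.19455969,  1.56532178,  0.15728926,
        0.90246704, -0.21505362]), 'qd': array([-7.23532103e-04, -1.01251378e-04,  1.03784765e-03,  1.00090789e-03,
       -3.85814619e-05,  1.47813305e-03, -2.56125874e-04]), 'joint_torque': array([ 5.94527191e-04, -5.27248013e+01, -1.26616035e+00, -1.53677434e+01,
       -5.18372306e-02, -4.07855769e-04,  7.15517467e-05]), 'tool_pos': array([ 0.27958972, -0.55899494,  0.30274302]), 'eef_rot': array([9.73231369e-01, 2.29827546e-01, 1.01223511e-05, 4.64928076e-05]), 'contact_force': array([ 0.5529097 ,  0.23740836, -0.15950734]), 'moment': array([-0.00961494, -0.01892398,  0.03460422]), 'finger_force': 0.0, 'opening': 0.9993675338768102}
```

View pics/scene0.png

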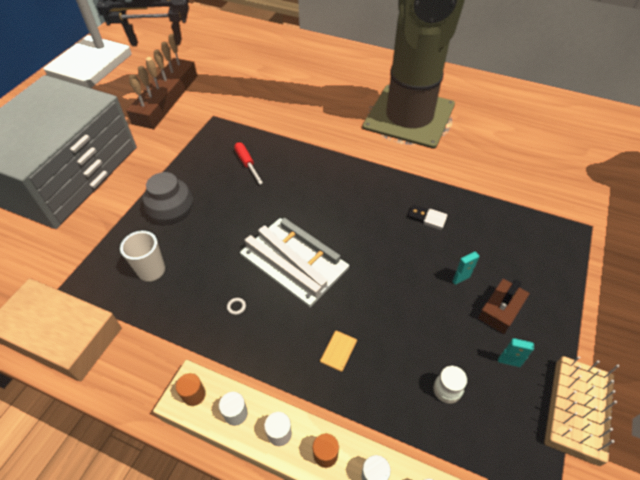

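View pics/top0.png

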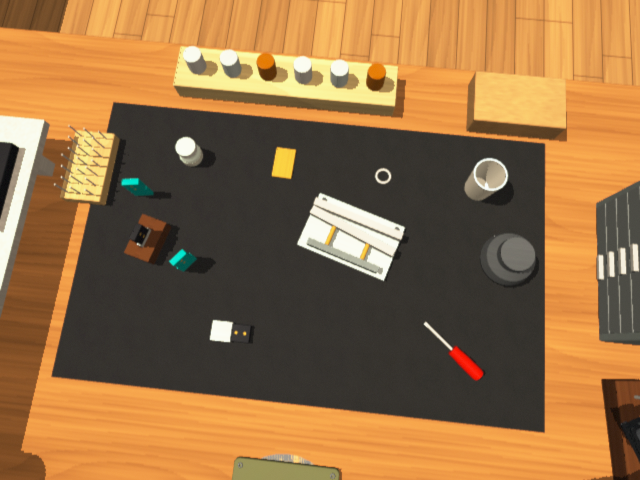

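Candidates for the blade:
- black grip in the brown stand: scene (505,300), top (147,240)
- turquoise look-alikes: scene (466,268) and (516,352), top (183,260) and (137,187)
- thick blade lying flat: scene (428,217)

By the description, the one in the stand is the blade. I'll check it in crops.

```bash
python3 - <<'E'
import cv2,numpy as np
s=cv2.imread("pics/scene0.png");t=cv2.imread("pics/top0.png")
f=lambda im,x,y,w,h,k:cv2.resize(im[y:y+h,x:x+w],None,fx=k,fy=k,interpolation=cv2.INTER_CUBIC)
cv2.imwrite("pics/stand1.png",np.hstack([f(s,470,265,66,75,6),f(t,115,205,66,75,6)]))
cv2.imwrite("pics/guide1.png",np.hstack([f(s,234,210,120,100,3.3),f(t,292,188,120,100,3.3)]))
E
```

```text
(no output)
```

View pics/stand1.png

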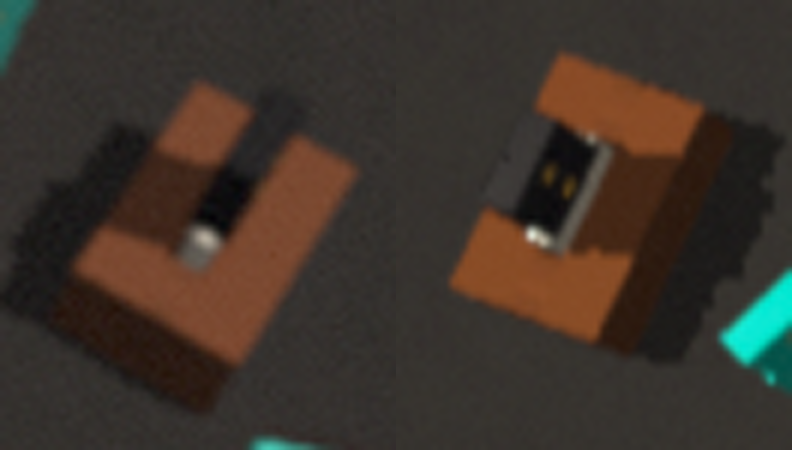

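View pics/guide1.png

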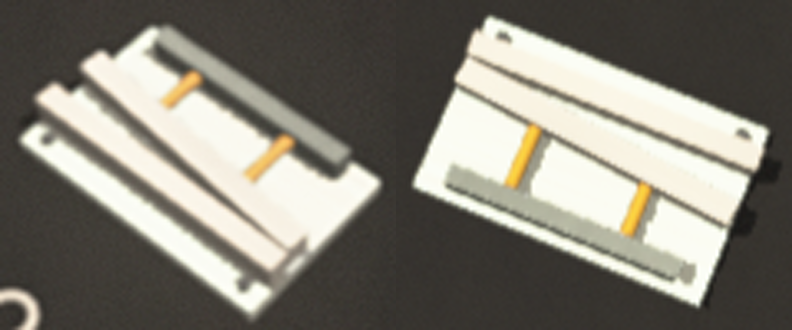

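The crop confirms it: the black grip with two brass rivets over a steel leaf stands in the brown stand. The guide's wide end is upper left in scene and left in top, and the fence is the rail without springs. Next I fit the poses by silhouettes.

```bash
cat > fit.py <<'E'
import cv2,numpy as np
from scipy.optimize import minimize
from scipy.spatial.transform import Rotation as R
from plant import r
def cal(c):
    k=r.get_calibration(c);return np.array(k["intrinsics"]),np.array(k["eye"]),R.from_quat(k["rotation"])
C={c:cal(c) for c in("scene","top")}
def proj(c,P):
    K,e,Q=C[c];p=Q.inv().apply(np.atleast_2d(P)-e);p=p*[1,-1,-1];p=p@K.T;return p[:,:2]/p[:,2:]
def box(a,b): return np.array([[x,y,z] for x in(a[0],b[0]) for y in(a[1],b[1]) for z in(a[2],b[2])])
def place(P,v): # v=x,y(m),yaw
    c,s=np.cos(v[2]),np.sin(v[2]);return np.c_[v[0]+c*P[:,0]-s*P[:,1],v[1]+s*P[:,0]+c*P[:,1],P[:,2]]
S=4
def render(c,boxes,v):
    m=np.zeros((480*S,640*S),np.uint8)
    for b in boxes:
        h=cv2.convexHull(proj(c,place(b,v)).astype(np.float32))
        cv2.fillConvexPoly(m,np.round(((h+.5)*S-.5)*16).astype(np.int32),255,cv2.LINE_8,4)
    return m
def fit(masks,boxes,v0):
    up={c:cv2.resize(m,None,fx=S,fy=S,interpolation=cv2.INTER_LINEAR)>127 for c,m in masks.items()}
    sc=np.array([1e-3,1e-3,np.radians(1)])
    def cost(u):
        v=v0+u*sc;return sum(((render(c,boxes,v)>127)^m).sum()/m.sum() for c,m in up.items())
    best=minimize(cost,np.zeros(3),method="Nelder-Mead",options=dict(initial_simplex=np.array([[0,0,0],[8,0,0],[0,8,0],[0,0,6]]),xatol=.02,fatol=1e-5))
    best=minimize(cost,best.x,method="Nelder-Mead",options=dict(initial_simplex=best.x+np.array([[0,0,0],[2,0,0],[0,2,0],[0,0,2]]),xatol=.02,fatol=1e-5))
    return v0+best.x*sc,best.fun/len(masks)
E
cat > m1.py <<'E'
from fit import *
im={c:cv2.imread(f"pics/{c}0.png") for c in C}
roi={"g":{"scene":(234,205,125,105),"top":(290,185,125,100)},"s":{"scene":(472,268,66,75),"top":(115,205,66,75)}}
def sub(c,o,f,hull=True):
    x,y,w,h=roi[o][c];m=np.zeros((480,640),np.uint8);m[y:y+h,x:x+w]=f(im[c][y:y+h,x:x+w].astype(int))*255
    n,l,st,_=cv2.connectedComponentsWithStats(m);m=(l==1+st[1:,4].argmax()).astype(np.uint8)*255
    if hull: 
        h=cv2.convexHull(cv2.findNonZero(m));cv2.fillConvexPoly(m,h,255)
    return m
G={c:sub(c,"g",lambda a:a.max(2)>100) for c in C}
T={c:sub(c,"s",lambda a:(a[...,2]-a[...,0]>18)&(a[...,1]<150)) for c in C}
gb=[box((0,-.035,0),(.2,.09,.012))]
gh=np.vstack([gb[0],box((0,-.016,.012),(.2,0,.036))])
sb=[box((-.045,-.028,0),(.045,.028,.036))]
for n,M,b,v0 in(("guide",G,[gh],np.array([.62,-.17,1.2])),("stand",T,sb,np.array([.515,.34,-.7]))):
    for y in ([0,.6,-.6] if n=="stand" else [0,.5]):
        for cs in (("scene","top"),("scene",),("top",)) :
            v,f=fit({c:M[c] for c in cs},b,v0+[0,0,y]);print(n,cs,v.round(4),round(np.degrees(v[2]),1),round(f,4))
E
python3 m1.py
```

```text
guide ('scene', 'top') [ 0.5637 -0.185   1.278 ] 73.2 0.0553
guide ('scene',) [ 0.5625 -0.1847  1.2827] 73.5 0.0614
guide ('top',) [ 0.5645 -0.1856  1.2745] 73.0 0.0356
guide ('scene', 'top') [ 0.563  -0.1851  1.273 ] 72.9 0.0554
guide ('scene',) [ 0.5615 -0.1849  1.2689] 72.7 0.0613
guide ('top',) [ 0.5656 -0.1857  1.2766] 73.1 0.0359
stand ('scene', 'top') [ 0.5108  0.3502 -0.2628] -15.1 0.0791
stand ('scene',) [ 0.5087  0.3497 -0.2485] -14.2 0.0773
stand ('top',) [ 0.5122  0.3499 -0.2309] -13.2 0.061
stand ('scene', 'top') [ 0.5106  0.3499 -0.2578] -14.8 0.0789
stand ('scene',) [ 0.509   0.3498 -0.2541] -14.6 0.0771
stand ('top',) [ 0.5137  0.3499 -0.2482] -14.2 0.0633
stand ('scene', 'top') [ 0.5108  0.3502 -0.2636] -15.1 0.0796
stand ('scene',) [ 0.5093  0.3505 -0.2967] -17.0 0.0739
stand ('top',) [ 0.5128  0.3499 -0.2307] -13.2 0.0616
```

```bash
python3 - <<'E'
from fit import *
im={c:cv2.imread(f"pics/{c}0.png") for c in C}
g=np.array([.5635,-.185,1.2755]);s=np.array([.5108,.350,np.radians(-14.7)])
k=4
tiles=[]
for c,(x,y,w,h),L in (("scene",(234,210,98,75),0),("top",(292,188,98,75),0),("scene",(470,265,98,75),1),("top",(95,205,98,75),1)):pass
def tile(c,x,y,w,h,segs,v):
    a=cv2.resize(im[c][y:y+h,x:x+w],None,fx=k,fy=k,interpolation=cv2.INTER_CUBIC)
    for poly,col in segs:
        p=proj(c,place(np.array(poly,float),v));p=((p+.5-[x,y])*k*8).astype(np.int32);cv2.polylines(a,[p],True,col,1,cv2.LINE_AA,3)
    return a
rect=lambda x0,x1,y0,y1,z:[(x0,y0,z),(x1,y0,z),(x1,y1,z),(x0,y1,z)]
gs=[(rect(0,.2,-.035,.09,.012),(0,0,255)),(rect(0,.2,-.016,0,.036),(255,0,0))]
ss=[(rect(-.045,.045,-.028,.028,.036),(0,0,255)),(rect(-.045,.045,-.028,.028,0),(0,255,255)),(rect(-.018,.018,-.007,.007,.09),(0,255,0)),(rect(-.018,.018,-.007,.007,.05),(255,255,0))]
A=np.hstack([tile("scene",236,212,118,92,gs,g)[:368,:400],tile("top",294,190,100,92,gs,g)[:368]])
k=3
B=np.hstack([tile("scene",470,268,133,75,ss,s),tile("top",100,205,133,75,ss,s)])
B=B[:,:800];cv2.imwrite("pics/ov1.png",np.vstack([A,cv2.copyMakeBorder(B,0,0,0,800-B.shape[1],cv2.BORDER_CONSTANT)]))
E
```

```text
(no output)
```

View pics/ov1.png

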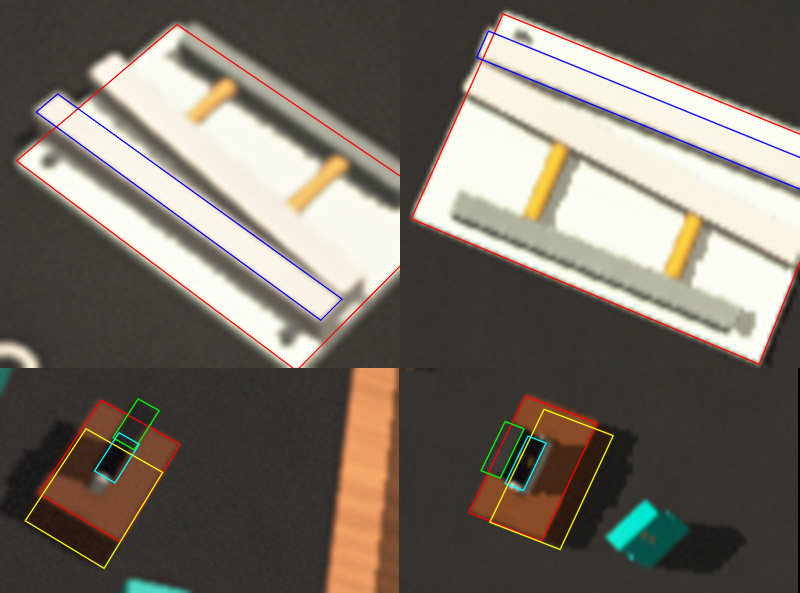

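The overlay agrees with both pictures: bed and fence edges coincide, and so do the stand and grip outlines. The wide end is at world −y, which is the right side of the top picture, so I had that side wrong before. I'm moving now.

>>> {"name": "play_rows", "arguments": {"translation": [[0.046,-0.027,0],[0.046,-0.027,0],[0.046,-0.027,0],[0.046,-0.027,0],[0.046,-0.027,0],[0.046,-0.027,0],[0.046,-0.027,0],[0.046,-0.027,0],[0.025,-0.049,0],[0.025,-0.049,0],[0.025,-0.049,0],[0.025,-0.049,0],[0.025,-0.049,0],[0.025,-0.049,0],[0.025,-0.049,0],[0.025,-0.049,0],[0.025,-0.049,0],[0.025,-0.049,0]], "delta_rot": [[0,0,0],[0,0,0],[0,0,0],[0,0,0],[0,0,0],[0,0,0],[0,0,0],[0,0,0],[0,0,0],[0,0,0],[0,0,0],[0,0,0],[0,0,0],[0,0,0],[0,0,0],[0,0,0],[0,0,0],[0,0,0]], "grip": [-0.2,-0.2,-0.2,-0.2,-0.2,-0.2,-0.2,-0.2,-0.2,-0.2,-0.2,-0.2,-0.2,-0.2,-0.2,-0.2,-0.2,-0.2]}}

```text
clock: 2.85
tool_pos: [0.5164, 0.3507, 0.3029]
eef_rot: [0.973, 0.23, 0.0, 0.0]
contact_force: [1.4, 0.7, -0.2]
opening: 0.4
finger_force: 0.0
```

>>> {"name": "play_rows", "arguments": {"translation": [[0,0,0],[0,0,0],[0,0,0],[0,0,0],[0,0,0],[0,0,0],[0,0,0],[0,0,0],[0,0,0],[0,0,0],[0,0,0],[0,0,0],[0,0,0],[0,0,0]], "delta_rot": [[0,0,-10.6],[0,0,-10.6],[0,0,-10.6],[0,0,-10.6],[0,0,-10.6],[0,0,-10.6],[0,0,-10.6],[0,0,-10.6],[0,0,-10.6],[0,0,-10.6],[0,0,-10.6],[0,0,-10.6],[0,0,-10.6],[0,0,0]], "grip": [-0.2,-0.2,-0.2,-0.2,-0.2,-0.2,-0.2,-0.2,-0.2,-0.2,-0.2,-0.2,-0.2,-0.2]}}

```text
clock: 4.6
tool_pos: [0.5167, 0.3486, 0.3025]
eef_rot: [0.137, 0.991, 0.0, -0.0]
contact_force: [-0.1, 0.7, 1.0]
opening: 0.4
finger_force: 0.0
```

```bash
cat > st.py <<'E'
import sys
from fit import *
def delta(x,y,z,yaw):
    s=r.get_state();Q=R.from_quat(s["eef_rot"]);M=Q.as_matrix()
    yw=np.arctan2(M[1,0],M[0,0]);d=np.array([x,y,z])-s["tool_pos"]
    print("clock",s["clock"],"pos",s["tool_pos"].round(4),"yaw",np.degrees(yw).round(2),"tilt",np.degrees(np.arccos(-M[2,2])).round(2),"q7",s["q"][6].round(2),"F",s["contact_force"].round(2),"op",round(s["opening"]*88,1),"ff",s["finger_force"])
    print("tool delta mm",(M.T@d*1e3).round(1),"rotz",((np.degrees(yw)-yaw+180)%360-180).round(2))
if __name__=="__main__": delta(*map(float,sys.argv[1:5]))
E
python3 st.py .5108 .350 .117 165.3
```

```text
clock 4.6 pos [0.5167 0.3486 0.3025] yaw 164.23 tilt 0.03 q7 0.11 F [-0.13  0.7   1.  ] op 35.2 ff 0.0
tool delta mm [  5.9  -0.3 185.5] rotz -1.07
```

>>> {"name": "play_rows", "arguments": {"translation": [[0.006,0,0.03],[0,0,0.03],[0,0,0.03],[0,0,0.03],[0,0,0.02],[0,0,0.02],[0,0,0.02],[0,0,0.005],[0,0,0]], "delta_rot": [[0,0,-1],[0,0,0],[0,0,0],[0,0,0],[0,0,0],[0,0,0],[0,0,0],[0,0,0],[0,0,0]], "grip": [-0.2,-0.2,-0.2,-0.2,-0.2,-0.2,-0.2,-0.2,-0.2]}}

```text
clock: 5.72
tool_pos: [0.5108, 0.3506, 0.1176]
eef_rot: [0.127, 0.992, 0.0, -0.0]
contact_force: [0.4, -0.6, -0.3]
opening: 0.402
finger_force: 0.0
```

>>> {"name": "play_rows", "arguments": {"translation": [[0,0,0],[0,0,0],[0,0,0],[0,0,0],[0,0,0]], "delta_rot": [[0,0,0],[0,0,0],[0,0,0],[0,0,0],[0,0,0]], "grip": [-1,-1,-1,-1,-1], "squeeze": 6}}

```text
clock: 6.35
tool_pos: [0.511, 0.3506, 0.1182]
eef_rot: [0.127, 0.992, 0.0, 0.0]
contact_force: [-0.4, -0.5, 3.7]
opening: 0.158
finger_force: 6.0
```

```bash
python3 st.py .5108 .350 .117 165.3; python3 -c "
from plant import r
print(r.get_state()['moment'])"
```

```text
clock 6.35 pos [0.511  0.3506 0.1182] yaw 165.37 tilt 0.05 q7 -0.06 F [-0.41 -0.47  3.71] op 13.9 ff 5.991864586248994
tool delta mm [ 0.  -0.6  1.2] rotz 0.07
[-0.18831533 -0.1088301   0.05839261]
```

>>> {"name": "play_rows", "arguments": {"translation": [[0,0,0],[0,0,0],[0,0,-0.005],[0,0,-0.01],[0,0,-0.015],[0,0,-0.02],[0,0,-0.03],[0,0,-0.03],[0,0,0]], "delta_rot": [[0,0,0],[0,0,0],[0,0,0],[0,0,0],[0,0,0],[0,0,0],[0,0,0],[0,0,0],[0,0,0]], "grip": [-1,-1,-1,-1,-1,-1,-1,-1,-1], "squeeze": 25}}

```text
clock: 7.48
tool_pos: [0.5115, 0.3519, 0.2311]
eef_rot: [0.127, 0.992, 0.002, 0.002]
contact_force: [0.2, -0.4, -1.2]
opening: 0.153
finger_force: 25.0
```

```bash
python3 - <<'E'
from fit import *
g=np.array([.5635,-.185,1.2755])
print("mouth",place(np.array([[.03,.007,.012]]),g))
im=r.snapshot("scene");a=cv2.resize(im[180:330,430:590],(800,750)[:1]*1+(600,),interpolation=cv2.INTER_CUBIC);cv2.imwrite("pics/held.png",a)
E
python3 st.py .5655 -.1543 .218 73.1
```

```text
mouth [[ 0.56553369 -0.15426136  0.012     ]]
clock 7.525 pos [0.5111 0.3509 0.2293] yaw 165.37 tilt 0.16 q7 0.05 F [-0.13 -0.42 -1.52] op 13.7 ff 24.98161946190521
tool delta mm [-180.2 -475.1   10.6] rotz 92.27
```

View pics/held.png

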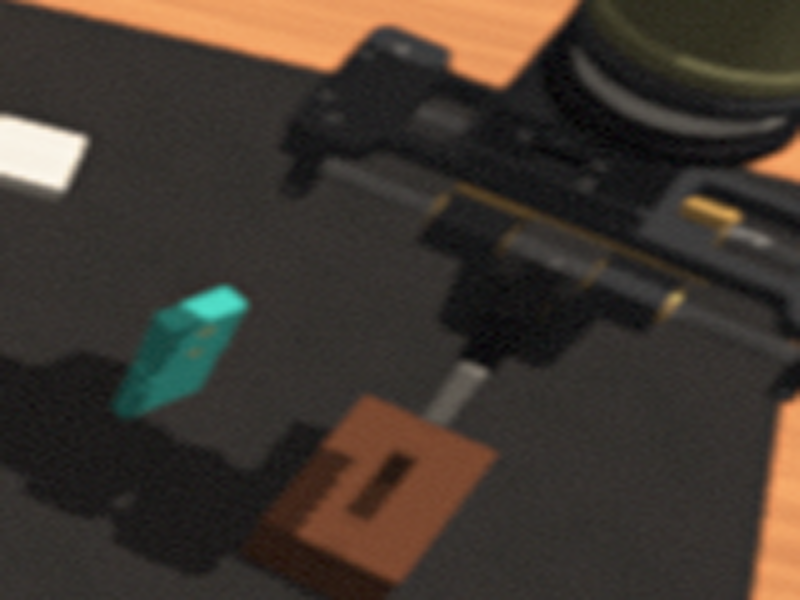

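The blade is out of the stand (scene about 522,275) and held upright, and the slot is empty. I'm taking it to the mouth.

>>> {"name": "play_rows", "arguments": {"translation": [[-0.01,-0.0265,0],[-0.02,-0.053,0],[-0.02,-0.053,0],[-0.02,-0.053,0],[-0.02,-0.053,0],[-0.02,-0.053,0],[-0.02,-0.053,0],[-0.02,-0.053,0],[-0.02,-0.053,0],[-0.01,-0.0245,0]], "delta_rot": [[0,0,0],[0,0,0],[0,0,0],[0,0,0],[0,0,0],[0,0,0],[0,0,0],[0,0,0],[0,0,0],[0,0,0]], "grip": [-1,-1,-1,-1,-1,-1,-1,-1,-1,-1]}}

```text
clock: 8.78
tool_pos: [0.5637, -0.1594, 0.2261]
eef_rot: [0.13, 0.992, -0.001, -0.001]
contact_force: [1.0, 0.9, -1.3]
opening: 0.157
finger_force: 25.0
```

>>> {"name": "play_rows", "arguments": {"translation": [[0,0,0],[0,0,0],[0,0,0],[0,0,0],[0,0,0],[0,0,0],[0,0,0],[0,0,0],[0,0,0],[0,0,0],[0,0,0]], "delta_rot": [[0,0,10],[0,0,10],[0,0,10],[0,0,10],[0,0,10],[0,0,10],[0,0,10],[0,0,10],[0,0,10],[0,0,2.3],[0,0,0]], "grip": [-1,-1,-1,-1,-1,-1,-1,-1,-1,-1,-1]}}

```text
clock: 10.15
tool_pos: [0.5646, -0.1544, 0.2272]
eef_rot: [0.803, 0.596, -0.0, -0.0]
contact_force: [-0.3, 0.4, -2.2]
opening: 0.158
finger_force: 25.0
```

```bash
python3 st.py .5655 -.1543 .15 73.1
```

```text
clock 10.15 pos [ 0.5646 -0.1544  0.2272] yaw 73.21 tilt 0.07 q7 -0.44 F [-0.25  0.44 -2.23] op 13.9 ff 24.981752758612856
tool delta mm [ 0.4  0.9 77.2] rotz 0.11
```

>>> {"name": "play_rows", "arguments": {"translation": [[0.0,0.001,0.02],[0,0,0.02],[0,0,0.02],[0,0,0.01],[0,0,0.007],[0,0,0.004],[0,0,0.004],[0,0,0]], "delta_rot": [[0,0,0],[0,0,0],[0,0,0],[0,0,0],[0,0,0],[0,0,0],[0,0,0],[0,0,0]], "grip": [-1,-1,-1,-1,-1,-1,-1,-1]}}

```text
clock: 11.15
tool_pos: [0.5659, -0.1548, 0.1428]
eef_rot: [0.803, 0.595, 0.0, 0.0]
contact_force: [-0.8, -0.0, -1.3]
opening: 0.153
finger_force: 25.0
```

```bash
python3 st.py .5655 -.1543 .122 73.1; python3 - <<'E'
from fit import *
a=r.snapshot("scene")[190:310,220:380];b=r.snapshot("top")[170:290,290:450]
cv2.imwrite("pics/mouth.png",np.hstack([cv2.resize(x,(400,300),interpolation=cv2.INTER_CUBIC) for x in(a,b)]))
E
```

```text
clock 11.15 pos [ 0.5659 -0.1548  0.1428] yaw 73.08 tilt 0.01 q7 -0.5 F [-0.78 -0.02 -1.28] op 13.5 ff 24.981608387315646
tool delta mm [ 0.4 -0.6 20.8] rotz -0.02
```

View pics/mouth.png

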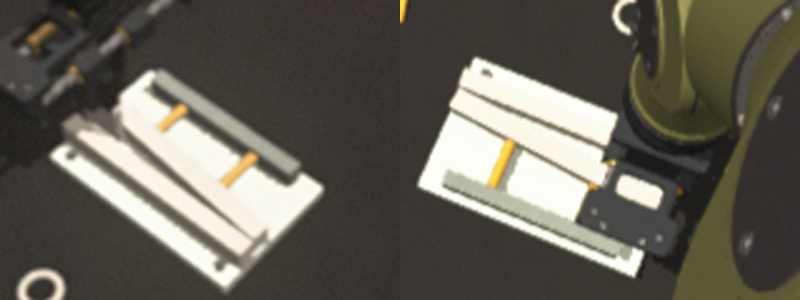

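The leaf is between the rails at the wide end (scene about 265,238), with no contact force. I'm lowering it to the bed.

>>> {"name": "play_rows", "arguments": {"translation": [[0,0,0.006],[0,0,0.006],[0,0,0.004],[0,0,0.002],[0,0,0],[0,0,0]], "delta_rot": [[0,0,0],[0,0,0],[0,0,0],[0,0,0],[0,0,0],[0,0,0]], "grip": [-1,-1,-1,-1,-1,-1]}}

```text
clock: 12.0
tool_pos: [0.566, -0.1549, 0.1249]
eef_rot: [0.803, 0.595, 0.0, 0.0]
contact_force: [0.2, 0.4, -1.2]
opening: 0.156
finger_force: 25.0
```

>>> {"name": "play_rows", "arguments": {"translation": [[0,0,0.001],[0,0,0],[0,0,0]], "delta_rot": [[0,0,0],[0,0,0],[0,0,0]], "grip": [-1,-1,-1]}}

```text
clock: 12.38
tool_pos: [0.5659, -0.1548, 0.1238]
eef_rot: [0.803, 0.595, 0.0, 0.0]
contact_force: [0.2, 0.6, -1.3]
opening: 0.16
finger_force: 25.0
```

>>> {"name": "play_rows", "arguments": {"translation": [[0,0,0.001],[0,0,0],[0,0,0]], "delta_rot": [[0,0,0],[0,0,0],[0,0,0]], "grip": [-1,-1,-1]}}

```text
clock: 12.75
tool_pos: [0.5659, -0.1548, 0.1227]
eef_rot: [0.803, 0.595, -0.0, 0.0]
contact_force: [0.3, -0.0, -0.6]
opening: 0.156
finger_force: 25.0
```

>>> {"name": "play_rows", "arguments": {"translation": [[0,0,0.001],[0,0,0],[0,0,0]], "delta_rot": [[0,0,0],[0,0,0],[0,0,0]], "grip": [-1,-1,-1]}}

```text
clock: 13.12
tool_pos: [0.5661, -0.1548, 0.1222]
eef_rot: [0.803, 0.595, 0.0, 0.0]
contact_force: [-1.7, 0.5, 6.3]
opening: 0.158
finger_force: 25.0
```

>>> {"name": "play_rows", "arguments": {"translation": [[0,0.001,-0.0008],[0,0.0005,0],[0,0,0]], "delta_rot": [[0,0,0],[0,0,0],[0,0,0]], "grip": [-1,-1,-1]}}

```text
clock: 13.5
tool_pos: [0.5673, -0.1553, 0.1222]
eef_rot: [0.803, 0.595, -0.0, -0.0]
contact_force: [-0.1, 0.2, -1.9]
opening: 0.155
finger_force: 25.0
```

>>> {"name": "play_rows", "arguments": {"translation": [[0,0.0005,0],[0,0,0],[0,0,0]], "delta_rot": [[0,0,0],[0,0,0],[0,0,0]], "grip": [-1,-1,-1]}}

```text
clock: 13.88
tool_pos: [0.5678, -0.1554, 0.1225]
eef_rot: [0.803, 0.595, -0.0, -0.0]
contact_force: [0.3, -0.1, -1.2]
opening: 0.161
finger_force: 25.0
```

>>> {"name": "play_rows", "arguments": {"translation": [[0,0.0005,0],[0,0,0],[0,0,0]], "delta_rot": [[0,0,0],[0,0,0],[0,0,0]], "grip": [-1,-1,-1]}}

```text
clock: 14.25
tool_pos: [0.5683, -0.1556, 0.1225]
eef_rot: [0.803, 0.595, 0.0, 0.0]
contact_force: [-0.1, 0.9, -0.8]
opening: 0.156
finger_force: 25.0
```

>>> {"name": "play_rows", "arguments": {"translation": [[0,0.0005,0],[0,0,0],[0,0,0]], "delta_rot": [[0,0,0],[0,0,0],[0,0,0]], "grip": [-1,-1,-1]}}

```text
clock: 14.62
tool_pos: [0.5685, -0.1556, 0.1225]
eef_rot: [0.803, 0.595, -0.0, -0.0]
contact_force: [-1.0, 1.7, -1.3]
opening: 0.161
finger_force: 25.0
```

>>> {"name": "play_rows", "arguments": {"translation": [[0,0.0005,0],[0,0,0],[0,0,0]], "delta_rot": [[0,0,0],[0,0,0],[0,0,0]], "grip": [-1,-1,-1]}}

```text
clock: 15.0
tool_pos: [0.5686, -0.1557, 0.1224]
eef_rot: [0.803, 0.595, -0.001, -0.0]
contact_force: [-2.7, 1.2, 0.6]
opening: 0.155
finger_force: 25.0
```

```bash
cat > f.py <<'E'
from plant import r
import numpy as np
a=np.radians(73.1);ex=np.array([np.cos(a),np.sin(a),0]);ey=np.array([-np.sin(a),np.cos(a),0])
s=r.get_state();p=s["tool_pos"]-[.5635,-.185,0];F=s["contact_force"]
print(f"t {s['clock']:.2f} guide x {p@ex*1e3:.2f} y {p@ey*1e3:.2f} z {p[2]*1e3:.2f} | Fx {F@ex:.2f} Fy {F@ey:.2f} Fz {F[2]:.2f} M",s["moment"].round(3))
E
python3 f.py
```

```text
t 15.00 guide x 29.55 y 3.61 z 122.39 | Fx 0.33 Fy 2.90 Fz 0.63 M [ 0.227  0.672 -0.044]
```

>>> {"name": "play_rows", "arguments": {"translation": [[0.004,0,0],[0.006,0,0],[0.006,0,0],[0.006,0,0],[0.006,0,0],[0.004,0,0],[0.002,0,0]], "delta_rot": [[0,0,0],[0,0,0],[0,0,0],[0,0,0],[0,0,0],[0,0,0],[0,0,0]], "grip": [-1,-1,-1,-1,-1,-1,-1]}}

```text
clock: 15.88
tool_pos: [0.5788, -0.1227, 0.1223]
eef_rot: [0.803, 0.596, -0.0, -0.0]
contact_force: [-5.6, -1.8, -0.4]
opening: 0.158
finger_force: 25.0
```

```bash
python3 f.py
```

```text
t 15.88 guide x 64.06 y 3.52 z 122.29 | Fx -3.34 Fy 4.85 Fz -0.43 M [-0.324  1.177 -0.02 ]
```

>>> {"name": "play_rows", "arguments": {"translation": [[0.004,-0.0004,0],[0.006,0,0],[0.006,-0.0002,0],[0.006,0,0],[0.006,0,0],[0.003,0,0],[0.001,0,0]], "delta_rot": [[0,0,0],[0,0,0],[0,0,0],[0,0,0],[0,0,0],[0,0,0],[0,0,0]], "grip": [-1,-1,-1,-1,-1,-1,-1]}}

```text
clock: 16.75
tool_pos: [0.5879, -0.0923, 0.1225]
eef_rot: [0.803, 0.595, -0.0, 0.0]
contact_force: [-4.7, -1.3, -0.6]
opening: 0.161
finger_force: 25.0
```

```bash
python3 f.py
```

```text
t 16.75 guide x 95.82 y 3.57 z 122.54 | Fx -2.60 Fy 4.15 Fz -0.63 M [-0.225  1.109 -0.033]
```

>>> {"name": "play_rows", "arguments": {"translation": [[0.002,-0.0001,0],[0.002,0,0],[0.002,0,0],[0.001,0,0]], "delta_rot": [[0,0,0],[0,0,0],[0,0,0],[0,0,0]], "grip": [-1,-1,-1,-1]}}

```text
clock: 17.25
tool_pos: [0.5899, -0.0856, 0.1225]
eef_rot: [0.803, 0.595, 0.0, 0.0]
contact_force: [-4.9, -0.9, -1.6]
opening: 0.155
finger_force: 25.0
```

```bash
python3 f.py
```

```text
t 17.25 guide x 102.78 y 3.59 z 122.54 | Fx -2.32 Fy 4.40 Fz -1.56 M [-0.246  1.061 -0.019]
```

>>> {"name": "play_rows", "arguments": {"translation": [[0.002,-0.0001,0],[0.002,0,0],[0.002,0,0],[0.001,0,0]], "delta_rot": [[0,0,0],[0,0,0],[0,0,0],[0,0,0]], "grip": [-1,-1,-1,-1]}}

```text
clock: 17.75
tool_pos: [0.592, -0.0788, 0.1226]
eef_rot: [0.803, 0.595, 0.0, 0.0]
contact_force: [-4.2, -2.0, -0.0]
opening: 0.157
finger_force: 25.0
```

```bash
python3 f.py
```

```text
t 17.75 guide x 109.89 y 3.61 z 122.59 | Fx -3.10 Fy 3.41 Fz -0.04 M [-0.207  0.851 -0.043]
```

>>> {"name": "play_rows", "arguments": {"translation": [[0.002,-0.0001,0],[0.002,0,0],[0.002,0,0],[0.001,0,0]], "delta_rot": [[0,0,0],[0,0,0],[0,0,0],[0,0,0]], "grip": [-1,-1,-1,-1]}}

```text
clock: 18.25
tool_pos: [0.594, -0.0721, 0.1226]
eef_rot: [0.803, 0.595, 0.0, 0.0]
contact_force: [-3.5, -1.1, -1.5]
opening: 0.155
finger_force: 25.0
```

```bash
python3 f.py
```

```text
t 18.25 guide x 116.94 y 3.63 z 122.60 | Fx -2.04 Fy 3.01 Fz -1.54 M [-0.139  0.646 -0.006]
```

>>> {"name": "play_rows", "arguments": {"translation": [[0.002,0,0],[0.002,0,0],[0.002,0,0],[0.001,0,0]], "delta_rot": [[0,0,0],[0,0,0],[0,0,0],[0,0,0]], "grip": [-1,-1,-1,-1]}}

```text
clock: 18.75
tool_pos: [0.5958, -0.0661, 0.1226]
eef_rot: [0.804, 0.595, -0.0, 0.0]
contact_force: [-2.8, -1.6, -0.9]
opening: 0.161
finger_force: 25.0
```

```bash
python3 f.py
```

```text
t 18.75 guide x 123.21 y 3.64 z 122.56 | Fx -2.38 Fy 2.18 Fz -0.93 M [-0.524  0.64  -0.002]
```

>>> {"name": "play_rows", "arguments": {"translation": [[0.002,0,0],[0.002,0,0],[0.001,0,0]], "delta_rot": [[0,0,0],[0,0,0],[0,0,0]], "grip": [-1,-1,-1]}}

```text
clock: 19.12
tool_pos: [0.5971, -0.0619, 0.1225]
eef_rot: [0.804, 0.595, -0.001, 0.001]
contact_force: [-2.2, -5.3, -1.1]
opening: 0.154
finger_force: 25.0
```

```bash
python3 f.py
```

```text
t 19.12 guide x 127.53 y 3.64 z 122.51 | Fx -5.71 Fy 0.59 Fz -1.09 M [-1.157  0.617 -0.063]
```

>>> {"name": "play_rows", "arguments": {"translation": [[0.002,0,0],[0.002,0,0],[0.001,0,0]], "delta_rot": [[0,0,0],[0,0,0],[0,0,0]], "grip": [-1,-1,-1]}}

```text
clock: 19.5
tool_pos: [0.5981, -0.0585, 0.1226]
eef_rot: [0.804, 0.595, -0.002, 0.001]
contact_force: [-4.5, -7.0, 2.6]
opening: 0.158
finger_force: 25.0
```

```bash
python3 f.py
```

```text
t 19.50 guide x 131.08 y 3.68 z 122.62 | Fx -8.04 Fy 2.31 Fz 2.55 M [-1.668  0.881 -0.031]
```

The leaf dragged from x of about 122. I'll let it settle and read again.

>>> {"name": "play_rows", "arguments": {"translation": [[0,0,0],[0,0,0],[0,0,0],[0,0,0]], "delta_rot": [[0,0,0],[0,0,0],[0,0,0],[0,0,0]], "grip": [-1,-1,-1,-1]}}

```text
clock: 20.0
tool_pos: [0.5981, -0.0584, 0.1226]
eef_rot: [0.804, 0.595, -0.002, 0.001]
contact_force: [-3.8, -6.5, 1.3]
opening: 0.156
finger_force: 25.0
```

```bash
python3 f.py; python3 st.py .5981 -.0585 .1226 73.1
```

```text
t 20.00 guide x 131.18 y 3.66 z 122.65 | Fx -7.31 Fy 1.79 Fz 1.29 M [-1.54   0.863 -0.063]
clock 20.0 pos [ 0.5981 -0.0584  0.1226] yaw 72.98 tilt 0.21 q7 -0.64 F [-3.84 -6.48  1.29] op 13.7 ff 25.00033979304135
tool delta mm [-0.1 -0.   0. ] rotz -0.12
```

>>> {"name": "play_rows", "arguments": {"translation": [[0.001,0,0],[0.001,0,0],[0.001,0,0]], "delta_rot": [[0,0,0],[0,0,0],[0,0,0]], "grip": [-1,-1,-1]}}

```text
clock: 20.38
tool_pos: [0.5988, -0.0562, 0.123]
eef_rot: [0.804, 0.595, -0.002, 0.001]
contact_force: [-4.9, -7.6, 5.1]
opening: 0.161
finger_force: 25.0
```

```bash
python3 f.py; python3 st.py .5981 -.0585 .1226 73.1
```

```text
t 20.38 guide x 133.54 y 3.64 z 123.01 | Fx -8.73 Fy 2.49 Fz 5.08 M [-1.757  1.122  0.073]
clock 20.375 pos [ 0.5988 -0.0562  0.123 ] yaw 72.96 tilt 0.27 q7 -0.64 F [-4.92 -7.63  5.08] op 14.1 ff 25.002663724590093
tool delta mm [-2.4 -0.   0.4] rotz -0.14
```

Fz rising to 5 N with z up 0.4 mm suggests the blade is pitching in the grip with its toe digging in. I'll back out of the nip, let it stand free, regrip lower and harder, and approach again.

>>> {"name": "play_rows", "arguments": {"translation": [[-0.003,0,0],[-0.004,0,0],[-0.004,0,0],[-0.004,-0.0003,0],[-0.003,-0.0003,0],[0,0,0]], "delta_rot": [[0,0,0],[0,0,0],[0,0,0],[0,0,0],[0,0,0],[0,0,0]], "grip": [-1,-1,-1,-1,-1,-1]}}

```text
clock: 21.12
tool_pos: [0.5945, -0.0698, 0.1228]
eef_rot: [0.803, 0.595, 0.001, 0.0]
contact_force: [-1.3, 1.9, 1.6]
opening: 0.156
finger_force: 25.0
```

```bash
python3 f.py; python3 st.py .5981 -.0585 .1226 73.1; python3 - <<'E'
from fit import *
a=r.snapshot("scene")[180:300,230:390]
cv2.imwrite("pics/tilt.png",cv2.resize(a,(800,600),interpolation=cv2.INTER_CUBIC))
E
```

```text
t 21.12 guide x 119.19 y 3.85 z 122.82 | Fx 1.47 Fy 1.76 Fz 1.64 M [0.598 0.141 0.014]
clock 21.125 pos [ 0.5945 -0.0698  0.1228] yaw 73.09 tilt 0.12 q7 -0.62 F [-1.26  1.92  1.64] op 13.7 ff 25.000970161054283
tool delta mm [11.9  0.2  0.2] rotz -0.01
```

View pics/tilt.png

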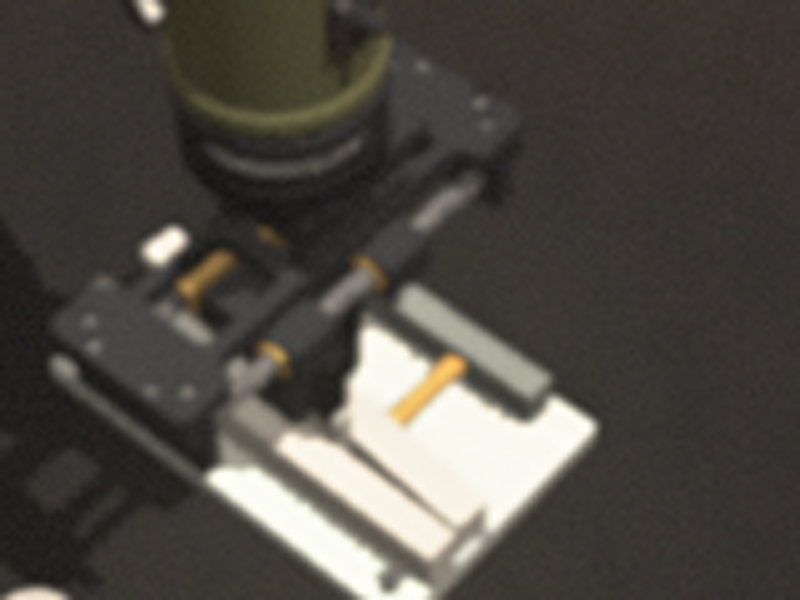

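The picture shows only the gripper over the gap, with the blade hidden. I'm regripping lower.

>>> {"name": "play_rows", "arguments": {"translation": [[0,-0.0003,0],[0,0,0],[0,0,0],[0,0,0],[0,0,0.005],[0,0,0.006],[0,0,0.004],[0,0,0],[0,0,0]], "delta_rot": [[0,0,0],[0,0,0],[0,0,0],[0,0,0],[0,0,0],[0,0,0],[0,0,0],[0,0,0],[0,0,0]], "grip": [-1,-0.3,-0.3,-0.3,-0.3,-0.3,-0.3,-0.3,-0.3]}}

```text
clock: 22.3
tool_pos: [0.5935, -0.0702, 0.1075]
eef_rot: [0.803, 0.595, 0.0, 0.0]
contact_force: [0.7, -0.3, -0.5]
opening: 0.353
finger_force: 0.0
```

```bash
python3 f.py
```

```text
t 22.30 guide x 118.59 y 4.68 z 107.52 | Fx -0.08 Fy -0.73 Fz -0.52 M [ 0.01  -0.105 -0.019]
```

>>> {"name": "play_rows", "arguments": {"translation": [[0,0,0],[0,0,0],[0,0,0],[0,0,0],[0,0,0],[0,0,0]], "delta_rot": [[0,0,0],[0,0,0],[0,0,0],[0,0,0],[0,0,0],[0,0,0]], "grip": [-1,-1,-1,-1,-1,-1], "squeeze": 50}}

```text
clock: 23.05
tool_pos: [0.5937, -0.0702, 0.1077]
eef_rot: [0.803, 0.595, 0.0, 0.0]
contact_force: [0.1, 0.7, 1.2]
opening: 0.152
finger_force: 50.0
```

```bash
python3 f.py
```

```text
t 23.05 guide x 118.57 y 4.49 z 107.66 | Fx 0.71 Fy 0.07 Fz 1.15 M [-0.136 -0.222 -0.009]
```

>>> {"name": "play_rows", "arguments": {"translation": [[0,0.0005,-0.0003],[0,0.0003,0],[0,0,0]], "delta_rot": [[0,0,0],[0,0,0],[0,0,0]], "grip": [-1,-1,-1]}}

```text
clock: 23.42
tool_pos: [0.5939, -0.0703, 0.1077]
eef_rot: [0.803, 0.595, -0.0, -0.0]
contact_force: [-0.6, -0.4, -0.4]
opening: 0.154
finger_force: 50.0
```

```bash
python3 f.py
```

```text
t 23.43 guide x 118.57 y 4.27 z 107.66 | Fx -0.51 Fy 0.45 Fz -0.41 M [-0.027 -0.033  0.005]
```

>>> {"name": "play_rows", "arguments": {"translation": [[0,0.0003,0],[0,0,0],[0,0,0]], "delta_rot": [[0,0,0],[0,0,0],[0,0,0]], "grip": [-1,-1,-1]}}

```text
clock: 23.8
tool_pos: [0.5943, -0.0705, 0.1077]
eef_rot: [0.803, 0.595, -0.0, -0.0]
contact_force: [-1.2, 0.5, -1.1]
opening: 0.149
finger_force: 50.0
```

```bash
python3 f.py
```

```text
t 23.80 guide x 118.49 y 3.83 z 107.72 | Fx 0.17 Fy 1.27 Fz -1.10 M [-0.022  0.046 -0.034]
```

>>> {"name": "play_rows", "arguments": {"translation": [[0,0.0004,0],[0.001,0,0],[0.001,0,0],[0.001,0,0]], "delta_rot": [[0,0,0],[0,0,0],[0,0,0],[0,0,0]], "grip": [-1,-1,-1,-1]}}

```text
clock: 24.3
tool_pos: [0.5952, -0.0681, 0.1077]
eef_rot: [0.804, 0.595, -0.001, -0.0]
contact_force: [-2.7, -0.7, -0.9]
opening: 0.153
finger_force: 50.0
```

```bash
python3 f.py
```

```text
t 24.30 guide x 121.10 y 3.70 z 107.68 | Fx -1.50 Fy 2.38 Fz -0.88 M [-0.187  0.538 -0.114]
```

>>> {"name": "play_rows", "arguments": {"translation": [[0.001,0.0002,0],[0.001,0,0],[0.001,0,0]], "delta_rot": [[0,0,0],[0,0,0],[0,0,0]], "grip": [-1,-1,-1]}}

```text
clock: 24.68
tool_pos: [0.5961, -0.0654, 0.1077]
eef_rot: [0.804, 0.595, -0.001, -0.0]
contact_force: [-4.4, -2.5, 0.2]
opening: 0.154
finger_force: 50.0
```

```bash
python3 f.py
```

```text
t 24.68 guide x 123.95 y 3.61 z 107.70 | Fx -3.67 Fy 3.49 Fz 0.18 M [-0.55   1.041 -0.029]
```

>>> {"name": "play_rows", "arguments": {"translation": [[0.001,0,0],[0.001,0,0],[0.001,0,0]], "delta_rot": [[0,0,0],[0,0,0],[0,0,0]], "grip": [-1,-1,-1]}}

```text
clock: 25.05
tool_pos: [0.5967, -0.0633, 0.1077]
eef_rot: [0.804, 0.595, -0.002, 0.0]
contact_force: [-5.2, -2.9, 1.9]
opening: 0.157
finger_force: 50.0
```

```bash
python3 f.py
```

```text
t 25.05 guide x 126.08 y 3.64 z 107.69 | Fx -4.29 Fy 4.11 Fz 1.89 M [-0.827  1.11  -0.003]
```

>>> {"name": "play_rows", "arguments": {"translation": [[0.001,-0.0003,-0.0002],[0.001,0,0],[0.001,0,0]], "delta_rot": [[0,0,0],[0,0,0],[0,0,0]], "grip": [-1,-1,-1]}}

```text
clock: 25.42
tool_pos: [0.5975, -0.0606, 0.1077]
eef_rot: [0.804, 0.595, -0.002, 0.0]
contact_force: [-4.4, -3.9, 0.6]
opening: 0.154
finger_force: 50.0
```

```bash
python3 f.py
```

```text
t 25.43 guide x 128.90 y 3.66 z 107.72 | Fx -5.04 Fy 3.08 Fz 0.63 M [-1.061  1.004 -0.005]
```

>>> {"name": "play_rows", "arguments": {"translation": [[0.001,-0.0002,-0.0002],[0.001,0,0],[0.001,0,0]], "delta_rot": [[0,0,0],[0,0,0],[0,0,0]], "grip": [-1,-1,-1]}}

```text
clock: 25.8
tool_pos: [0.5981, -0.0584, 0.1079]
eef_rot: [0.804, 0.595, -0.002, 0.001]
contact_force: [-4.3, -5.0, 0.3]
opening: 0.149
finger_force: 50.0
```

```bash
python3 f.py; python3 st.py .59 -.06 .1 73.1
```

```text
t 25.80 guide x 131.23 y 3.66 z 107.89 | Fx -5.99 Fy 2.68 Fz 0.33 M [-1.313  0.961 -0.008]
clock 25.8 pos [ 0.5981 -0.0584  0.1079] yaw 72.99 tilt 0.22 q7 -0.64 F [-4.3  -4.95  0.33] op 13.1 ff 49.99655060470104
tool delta mm [-3.9 -7.3  7.9] rotz -0.11
```

>>> {"name": "play_rows", "arguments": {"translation": [[0.001,0,0],[0.001,0,0],[0.001,0,0]], "delta_rot": [[0,0,0],[0,0,0],[0,0,0]], "grip": [-1,-1,-1]}}

```text
clock: 26.18
tool_pos: [0.5987, -0.0564, 0.1079]
eef_rot: [0.804, 0.595, -0.002, 0.001]
contact_force: [-4.5, -6.9, -0.2]
opening: 0.154
finger_force: 50.0
```

```bash
python3 f.py
```

```text
t 26.18 guide x 133.25 y 3.65 z 107.87 | Fx -7.88 Fy 2.30 Fz -0.22 M [-1.66   1.024  0.006]
```

>>> {"name": "play_rows", "arguments": {"translation": [[0.001,0,0],[0.001,0,0],[0.001,0,0]], "delta_rot": [[0,0,0],[0,0,0],[0,0,0]], "grip": [-1,-1,-1]}}

```text
clock: 26.55
tool_pos: [0.5993, -0.0545, 0.1078]
eef_rot: [0.804, 0.594, -0.003, 0.001]
contact_force: [-5.4, -8.8, 0.4]
opening: 0.149
finger_force: 50.0
```

```bash
python3 f.py
```

```text
t 26.55 guide x 135.27 y 3.64 z 107.83 | Fx -9.95 Fy 2.62 Fz 0.42 M [-2.012  1.117  0.02 ]
```

>>> {"name": "play_rows", "arguments": {"translation": [[0.001,0,0],[0.001,0,0],[0,0,0],[0,0,0]], "delta_rot": [[0,0,0],[0,0,0],[0,0,0],[0,0,0]], "grip": [-1,-1,-1,-1]}}

```text
clock: 27.05
tool_pos: [0.5997, -0.0532, 0.1078]
eef_rot: [0.804, 0.594, -0.004, 0.001]
contact_force: [-4.8, -8.9, 1.1]
opening: 0.152
finger_force: 50.0
```

```bash
python3 f.py
```

```text
t 27.05 guide x 136.59 y 3.66 z 107.82 | Fx -9.87 Fy 1.99 Fz 1.11 M [-2.144  1.064 -0.028]
```

>>> {"name": "play_rows", "arguments": {"translation": [[-0.001,-0.0003,0],[-0.001,0,0],[0,0,0],[0,0,0]], "delta_rot": [[0,0,0],[0,0,0],[0,0,0],[0,0,0]], "grip": [-1,-1,-1,-1]}}

```text
clock: 27.55
tool_pos: [0.5996, -0.0534, 0.1078]
eef_rot: [0.804, 0.595, -0.002, 0.001]
contact_force: [-3.5, -6.7, -1.0]
opening: 0.152
finger_force: 50.0
```

```bash
python3 f.py
```

```text
t 27.55 guide x 136.36 y 3.72 z 107.82 | Fx -7.37 Fy 1.38 Fz -1.01 M [-1.59   0.874  0.041]
```

>>> {"name": "play_rows", "arguments": {"translation": [[-0.001,-0.0002,0],[-0.001,-0.0002,0],[-0.001,0,0],[-0.001,0,0],[0,0,0],[0,0,0]], "delta_rot": [[0,0,0],[0,0,0],[0,0,0],[0,0,0],[0,0,0],[0,0,0]], "grip": [-1,-1,-1,-1,-1,-1]}}

```text
clock: 28.3
tool_pos: [0.5993, -0.0539, 0.1081]
eef_rot: [0.803, 0.595, 0.0, 0.0]
contact_force: [0.9, -2.8, -8.4]
opening: 0.152
finger_force: 50.0
```

```bash
python3 f.py;python3 st.py .59 -.06 .1 73.1
```

```text
t 28.30 guide x 135.89 y 3.87 z 108.08 | Fx -2.44 Fy -1.70 Fz -8.37 M [-0.798 -0.044 -0.048]
clock 28.3 pos [ 0.5993 -0.0539  0.1081] yaw 73.08 tilt 0.05 q7 -0.65 F [ 0.91 -2.83 -8.37] op 13.4 ff 49.995622895658016
tool delta mm [-8.6 -7.1  8.1] rotz -0.02
```

>>> {"name": "play_rows", "arguments": {"translation": [[0,0.0003,0.0005],[-0.0007,0,0.0005],[-0.0007,0,0.0005],[0,0,0],[0,0,0]], "delta_rot": [[0,0,0],[0,0,0],[0,0,0],[0,0,0],[0,0,0]], "grip": [-1,-1,-1,-1,-1]}}

```text
clock: 28.92
tool_pos: [0.5992, -0.0542, 0.1077]
eef_rot: [0.803, 0.596, 0.001, -0.0]
contact_force: [-3.2, 0.9, 5.7]
opening: 0.151
finger_force: 50.0
```

```bash
python3 f.py;python3 st.py .59 -.06 .1 73.1
```

```text
t 28.93 guide x 135.57 y 3.83 z 107.75 | Fx -0.08 Fy 3.37 Fz 5.68 M [ 0.06   0.645 -0.1  ]
clock 28.925 pos [ 0.5992 -0.0542  0.1077] yaw 73.12 tilt 0.13 q7 -0.64 F [-3.25  0.91  5.68] op 13.3 ff 50.00758275389671
tool delta mm [-8.3 -7.2  7.7] rotz 0.02
```

>>> {"name": "play_rows", "arguments": {"translation": [[0,-0.0003,-0.0004],[0,0,0],[0,0,0]], "delta_rot": [[0,0,0],[0,0,0],[0,0,0]], "grip": [-1,-1,-1], "squeeze": 20}}

```text
clock: 29.3
tool_pos: [0.5992, -0.0542, 0.1077]
eef_rot: [0.803, 0.596, 0.001, -0.0]
contact_force: [-1.7, 2.1, 6.5]
opening: 0.156
finger_force: 20.0
```

```bash
python3 f.py
```

```text
t 29.30 guide x 135.48 y 3.87 z 107.73 | Fx 1.51 Fy 2.19 Fz 6.49 M [ 0.501  0.344 -0.058]
```

>>> {"name": "play_rows", "arguments": {"translation": [[0,0,0],[0,0,0],[0,0,0]], "delta_rot": [[0,0,0],[0,0,0],[0,0,0]], "grip": [-1,-1,-1], "squeeze": 4}}

```text
clock: 29.68
tool_pos: [0.5992, -0.0544, 0.1076]
eef_rot: [0.803, 0.596, 0.001, 0.0]
contact_force: [-1.6, 1.7, 6.0]
opening: 0.161
finger_force: 4.0
```

```bash
python3 f.py
```

```text
t 29.68 guide x 135.36 y 3.82 z 107.60 | Fx 1.18 Fy 2.01 Fz 6.05 M [ 0.421  0.307 -0.037]
```

>>> {"name": "play_rows", "arguments": {"translation": [[0,0,0],[0,0,0],[0,0,0],[0,0,-0.005],[0,0,-0.02],[0,0,-0.04],[0,0,-0.05],[0,0,-0.05],[-0.05,0,0],[-0.05,0,0],[-0.05,0,0],[0,0,0]], "delta_rot": [[0,0,0],[0,0,0],[0,0,0],[0,0,0],[0,0,0],[0,0,0],[0,0,0],[0,0,0],[0,0,0],[0,0,0],[0,0,0],[0,0,0]], "grip": [-0.2,-0.2,-0.2,-0.2,-0.2,-0.2,-0.2,-0.2,-0.2,-0.2,-0.2,-0.2]}}

```text
clock: 31.18
tool_pos: [0.5527, -0.2048, 0.2733]
eef_rot: [0.806, 0.592, -0.001, 0.002]
contact_force: [-0.4, 0.4, 0.3]
opening: 0.396
finger_force: 0.0
```

```bash
python3 f.py; python3 - <<'E'
from fit import *
g=np.array([.5635,-.185,1.2755]);out=[]
rect=lambda x0,x1,y0,y1,z:[(x0,y0,z),(x1,y0,z),(x1,y1,z),(x0,y1,z)]
for c,(x,y) in (("scene",(250,200)),("top",(290,160))):
    a=cv2.resize(r.snapshot(c)[y:y+100,x:x+100],(400,400),interpolation=cv2.INTER_CUBIC)
    b=a.copy()
    for poly,col in ((rect(.117,.153,-.003,.011,.094),(0,255,0)),(rect(.117,.153,-.003,.011,.054),(255,255,0))):
        p=((proj(c,place(np.array(poly),g))+.5-[x,y])*4*8).astype(np.int32);cv2.polylines(b,[p],True,col,1,cv2.LINE_AA,3)
    out.append(np.vstack([a[100:400],b[100:400]]))
cv2.imwrite("pics/end.png",np.hstack(out))
E
```

```text
t 31.18 guide x -22.08 y 4.59 z 273.29 | Fx 0.24 Fy 0.52 Fz 0.29 M [ 0.012 -0.119 -0.045]
```

View pics/end.png

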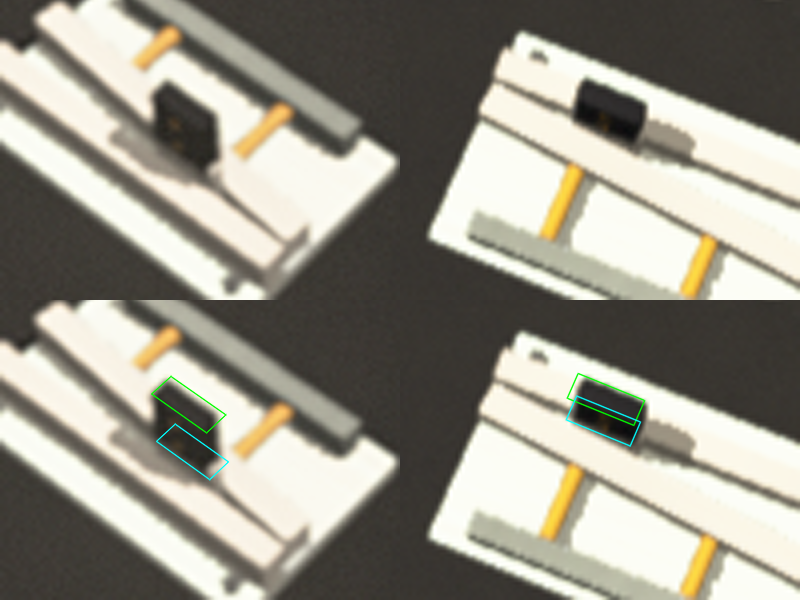

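The blade stands upright in the gap (scene about 296,231; top about 442,188), square to the rails and clear of the gripper. I'm handing in.

```bash
python3 -c "
from plant import r
print(r.finish_job())"
```

```text
the job is handed in; nothing more can be done
None
```

I handed the job in at about 31 s: the blade stands upright on the bed, nipped between the rails at about 7 N (6 to 8.7 N, estimated from the drag because the nip can't be measured directly), and I touched none of the other things on the bench.

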